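# Snap the cover onto the bore gauge and keep it pressed

## Task

Take the loose round brass cover by its knob, set it level on the four spring clips over the dial of the bore gauge in its round stand, then press it straight down until the clips snap over its edge all round. Keep pressing firmly, so that the new cork ring under it stays squeezed while its glue takes, and finish still holding the cover down like that: do not let go. Leave the other things on the bench where they are.

Things in the scene. Friction and masses are not known exactly. Their poses are not given: they have to be found in the camera images.
- cover: the loose brass cover, knob up, about 0.12 kg. Origin: centre of its flat underside, z up; round, so yaw does not matter. Disc 72 mm wide (66 mm at the underside, bevelled out to 72 mm at 5 to 6.5 mm up, in again to the top face at 8.5 mm); 14 mm wide neck to 13.5 mm; dark horn knob, an upright cylinder 22 mm wide, 13.5 to 38.5 mm above the underside.
- gauge: the dial bore gauge lying dial up in a round cherry stand 96 mm across, fixed to the bench at a place that varies. Origin: centre of the stand's underside, on the bench. Its brass measuring tube runs along its +x axis to 182 mm from the centre, 45 mm high at most; z is up. Pushing the cover through the four clips takes up to 5 to 15 N, most some 5 mm below where it first rests; then the force drops suddenly and the clips pull the cover down the last 3 mm.
- seat (a point): centre of the top of the unsqueezed cork ring (66 mm outside, 56 mm inside) round the dial, on the gauge's axis, 50 mm above the bench. The cover's underside comes down onto it. The underside rests about 11 mm above this point while the cover only lies on the clips, is at about 0 when snapped on, and goes below it as the cork is squeezed.
- cork (a joint): how far the cork ring is squeezed, m, 0 free to 0.005 at the most; a spring of about 3.5 N per mm
- clip0 (a joint): spring wire clip at 45 degrees round the dial from the gauge's +x axis (4 in all): how far it is pushed outwards, m, 0 closed, about 0.003 as the cover's edge passes. It ends in a level bar 5 mm thick, inner side 33 mm from the axis, top 63 mm above the bench.
- clip1 (a joint): spring wire clip at 135 degrees round the dial from the gauge's +x axis (4 in all): how far it is pushed outwards, m, 0 closed, about 0.003 as the cover's edge passes. It ends in a level bar 5 mm thick, inner side 33 mm from the axis, top 63 mm above the bench.
- clip2 (a joint): spring wire clip at 225 degrees round the dial from the gauge's +x axis (4 in all): how far it is pushed outwards, m, 0 closed, about 0.003 as the cover's edge passes. It ends in a level bar 5 mm thick, inner side 33 mm from the axis, top 63 mm above the bench.
- clip3 (a joint): spring wire clip at 315 degrees round the dial from the gauge's +x axis (4 in all): how far it is pushed outwards, m, 0 closed, about 0.003 as the cover's edge passes. It ends in a level bar 5 mm thick, inner side 33 mm from the axis, top 63 mm above the bench.
- rasp: bystander: steel rasp with cherry handle, 205 mm long, lying; origin about mid length on its underside
- inlay: bystander: dark horn inlay chip, 24x12x8 mm; origin centre of underside
- stopper: bystander: pale wooden bore stopper, 40 mm wide, 30 mm tall with a thin 16 mm knob (smaller than the cover, not to be used); origin centre of underside
- wax_jar: bystander: ceramic jar with wooden lid, 72 mm wide, 75 mm tall; origin centre of underside
- brush_cup: bystander: clay cup with two brushes, 72 mm wide, 90 mm tall (brushes up to 170 mm); origin centre of underside
- sanding_block: bystander: cork block 90x50x30 mm; origin centre of underside
- plain_disc: bystander: plain dark wooden disc without knob, 60 mm wide, 12 mm thick; origin centre of underside
Not all that is in view belongs to the job. What is shaped like the cover but pink or red is not meant.

How it is judged:
On the way, in this order (a step that is already met when the one before it is completed fails the run):
1. the cover lies level on the clips over the dial, not yet snapped (horizontal distance between cover and seat below 0.006 m and angle between cover's own z axis and vertical below 0.12 rad and z of cover in the frame of seat between 0.004 and 0.015 m), for 0.1 s.
2. the cover has snapped under all four clips and is on the cork (horizontal distance between cover and seat below 0.004 m and angle between cover's own z axis and vertical below 0.06 rad and z of cover in the frame of seat below 0.001 m and value of joint each of clip0, clip1, clip2, clip3 below 0.0012 m), for 0.1 s.
At the end, for the whole second after the job is handed in: The cover is snapped on: within 4 mm of the gauge's axis, within 0.06 rad of level, its underside no higher than 1 mm above the seat point, all four clips closed to 1.2 mm; and the gripper's fingers still press it, with the cork squeezed by more than 1.2 mm and the cover still (all of step 2 and value of joint cork above 0.0012 m and contact force between the fingers and cover above 2 N and linear speed of cover below 0.02 m/s); the arm keeps its last pose, push and grip.
It fails at once if another thing on the bench is moved by more than 25 mm (distance of any of rasp, inlay, stopper, wax_jar, brush_cup, sanding_block, plain_disc from where it was at the start of the episode above 0.025 m).
It also fails if it takes over 45 s, if anything falls off the work surface, if the arm or the gripper's body presses on something with over 40 N, if the wrist force passes 120 N, or if a joint passes its speed limit or range.

## Robot

A 7-joint arm with a two-finger parallel gripper is mounted at the origin on the work surface. World frame = base frame: x ahead of the robot, y to its left, z up, the work surface at z = 0. Lengths are in m, angles in rad, forces in N, time in s.
With the tool pointing down it reaches from about 0.4 to 0.875 m from the base axis. Payload 19.3 kg.
Tool frame: the origin (TCP) lies between the finger pads; the fingertips stand 19 mm ahead of it and the grasp point (between the pads) is the TCP; z points along the fingers, y is the direction in which the jaws open and shut (so a half turn about z gives the same grasp; the last joint's range is limited). The gripper opens to 85 mm and grips with 20 to 120 N. Pads are 22 mm wide; open, the fingers measure 114 mm over their backs; the gripper's body (76 mm by 85 mm) begins 54 mm behind the grasp point. The pads swing forward as they close: fully open they stand 13 mm farther back than shut.
Start: joints at [-0.07, 0.521, -0.036, 1.599, 0.021, 1.021, -0.113], TCP at [0.625, -0, 0.25] pointing down, gripper open.
Joint ranges: [-2.91, 2.91], [-0.3, 2.13], [-1.5, 1.42], [0.17, 2.43], [-1.26, 4.41], [0.16, 1.93], [-2.52, 2.52]. Speed limits (rad/s): [1.89, 1.89, 2.39, 2.39, 3.01, 3.01, 3.01].

## Interface

Orientations are given as [roll, pitch, yaw] about the fixed x, y, z axes, in that order (R = Rz(yaw) Ry(pitch) Rx(roll)).
In Python, from workcell import status, imaging, bot gives the robot as it stands.
- The arm moves only by the shell command python3 -m handwheel 'ROWS' [FORCE]. ROWS is JSON, a list of rows, each an object with "offset": the shift along the tool's x, y, z in mm, a list of three; "rot": the turn, a rotation vector about the tool's x, y, z in degrees, a list of three; "claw": the opening, from -1 (shut) to 1 (fully open). A call has 1 to 12 rows; each row shifts and turns the commanded pose from where the row before left it, along the tool's axes as they then stand; what a row does not reach is not made up. A row lasts 1/10 s, in which the tool goes at most 50 mm and 8.59 degrees, less where a joint would pass 70% of its speed; a pose out of reach is approached as far as the arm can. A call is refused whole if a number of a shift passes 50 or a number of a turn 8.59, either way. A call with a gripper value outside its range is refused whole. The fingers move at their own pace and stop on an object; FORCE is the grip in N (left out, the last holds). Time passes only in rows, so rows that do not move let the fingers close. It gives the time, the measured TCP pose, the force and the opening at its end, in the units of the state.
- status.observe(): the state, without advancing time (a new reading comes with each control period).
- imaging.grab_frame(name): name is "scene" or "side" or "wrist"; returns a dict with "color" (400x640x3 uint8, red, green, blue), "range_z" (400x640 float32, m along the optical axis (not along the pixel's ray), 0 where there is no reading), "fx", "fy", "cx", "cy" (pixels), "camera_from_world" (4x4, takes a point from world to camera coordinates). Camera axes: x right, y down, z forward; pixel columns grow to the right and rows downward; lengths in m; the calibration is good to about 2 mm. A picture is of the moment at which its call begins.
- bot.job_done(): hands the job in, once; it reports no verdict.
Trained networks look in the newest picture that a camera, given by its name, has taken for a name from the list of things; names that differ only in an ending like _2 or _b are one class to them, and where a whole thing is asked for, a point or a joint stands for the part that bears it (a point fixed in the world has none). Each returns a list of dicts, best first, with "conf" (0 to 1); they miss things now and then, are a little off and sometimes report something else, mostly with a low value. They report only what shows in the picture. A call takes as long as a camera call. They do not tell look-alikes from the thing itself.
- imaging.regions_of(thing, camera): "region" (400x640 bool, what is visible of it) and "box" ([centre column, centre row, width, height] in pixels, round what is visible of it).
- imaging.mark_of(thing, camera): "uv" ([column, row] in pixels: a listed point, or the origin of a listed thing).
The state is a dict: "clock": time; "qpos": joint angles; "qd": joint speeds; "joint_efforts": joint torques, N m; "position": TCP position; "tool_rot": TCP orientation; "force": force on the tool from outside, world axes, zero at the start; "moment": the same for the moment, N m; "grip_width": finger opening in m.
Only numpy, scipy, OpenCV 4.12 (cv2) and the standard library are available. Lean on these libraries where they do the work, as an engineer would, in place of code of your own. Each camera call takes 0.05 s, during which the arm holds its last target.

## Working session

There is one attempt and no reset: what is moved stays moved. The work goes in short steps, Python scripts to look and compute and a shell command to move; the robot and the scene stay as the last step left them, time stands still between calls to the robot, and variables do not carry over. Pictures are saved under pics/ and viewed, and the job is handed in when it is done.

```bash
ls; mkdir -p pics; python3 - <<'E'
from workcell import status, imaging, bot
import cv2,pickle
print(status.observe())
fr={}
for n in ["scene","side"]:
    f=imaging.grab_frame(n); fr[n]=f
    cv2.imwrite(f"pics/a_{n}.png",f["color"][:,:,::-1])
    for t in ["cover","gauge","stopper"]:
        for r in imaging.regions_of(t,n): print(n,t,r["conf"],r["box"])
    for t in ["cover","seat","gauge"]:
        for r in imaging.mark_of(t,n): print(n,t,r)
pickle.dump(fr,open("fr.pkl","wb"))
E
```

```text
pics
{'clock': 0.0, 'qpos': array([-0.07020595,  0.52202153, -0.03630524,  1.59996811,  0.02125885,
        1.02111971, -0.1127969 ]), 'qd': array([ 1.56335848e-03, -4.04777165e-05, -8.49408958e-05, -3.02045073e-04,
       -7.13532266e-04, -1.08142442e-04,  6.21308740e-04]), 'joint_efforts': array([-4.24098413e-03, -9.27110124e+01,  1.97758444e+00, -3.69928443e+01,
        1.76317629e-02,  8.19846697e-03, -6.58496788e-05]), 'position': array([ 6.24697571e-01, -5.90790314e-05,  2.49735599e-01]), 'tool_rot': array([-3.14047025e+00,  1.41553251e-04,  1.57080632e+00]), 'force': array([-0.24160813, -0.06417843, -0.65435278]), 'moment': array([ 0.01828259, -0.02523209, -0.01550062]), 'grip_width': 0.08518155925445552}
scene cover 0.84 [348.1, 186.7, 29.1, 22.6]
scene cover 0.71 [313.2, 158.7, 24.0, 25.4]
scene cover 0.59 [221.1, 182.8, 27.9, 19.5]
scene cover 0.57 [248.3, 216.9, 28.3, 27.1]
scene gauge 0.83 [334.9, 315.3, 73.5, 92.2]
scene stopper 0.57 [321.2, 217.5, 16.7, 11.0]
scene cover {'uv': [346.1, 184.9], 'conf': 0.95}
scene cover {'uv': [221.3, 184.9], 'conf': 0.93}
scene cover {'
[... 162 characters left out ...]
.2], 'conf': 0.71}
scene gauge {'uv': [349.7, 295.0], 'conf': 0.85}
side cover 0.95 [353.6, 210.1, 29.2, 19.2]
side cover 0.87 [308.5, 173.8, 21.2, 21.5]
side cover 0.8 [274.7, 160.6, 21.6, 18.0]
side cover 0.74 [346.4, 181.4, 26.2, 19.6]
side cover 0.69 [269.1, 186.4, 26.2, 18.1]
side cover 0.35 [277.8, 260.8, 9.6, 20.1]
side gauge 0.82 [249.4, 264.4, 94.2, 40.0]
side cover {'uv': [270.4, 192.2], 'conf': 0.83}
side cover {'uv': [350.3, 214.5], 'conf': 0.82}
side cover {'uv': [311.7, 174.0], 'conf': 0.8}
side cover {'uv': [345.7, 182.2], 'conf': 0.68}
side cover {'uv': [271.8, 160.0], 'conf': 0.67}
side seat {'uv': [274.5, 258.8], 'conf': 0.67}
side gauge {'uv': [279.2, 270.2], 'conf': 0.58}
```

View pics/a_scene.png

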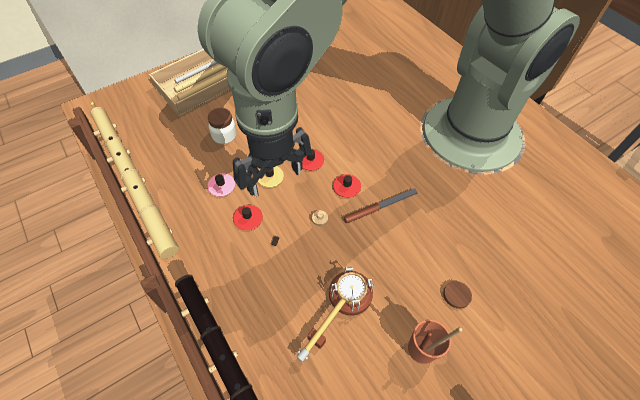

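View pics/a_side.png

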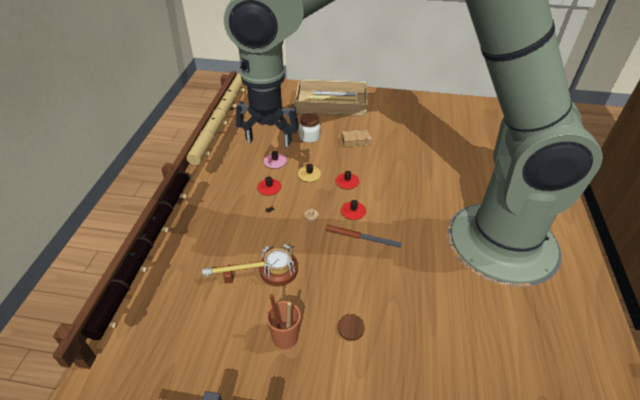

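```bash
python3 - <<'E'
import pickle,cv2
fr=pickle.load(open("fr.pkl","rb"))
c=fr["scene"]["color"][135:245,195:385,::-1]
cv2.imwrite("pics/b_scene.png",cv2.resize(c,None,fx=4.2,fy=4.2,interpolation=cv2.INTER_CUBIC))
c=fr["side"]["color"][140:235,250:385,::-1]
cv2.imwrite("pics/b_side.png",cv2.resize(c,None,fx=5.5,fy=5.5,interpolation=cv2.INTER_CUBIC))
E
```

```text
(no output)
```

View pics/b_scene.png

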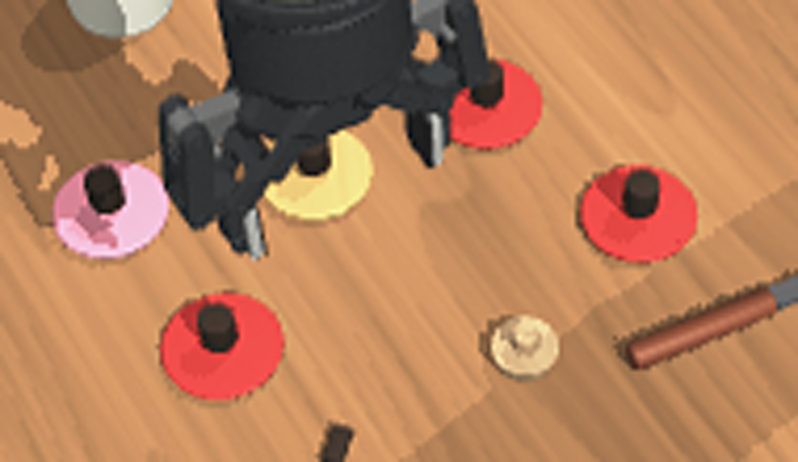

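View pics/b_side.png

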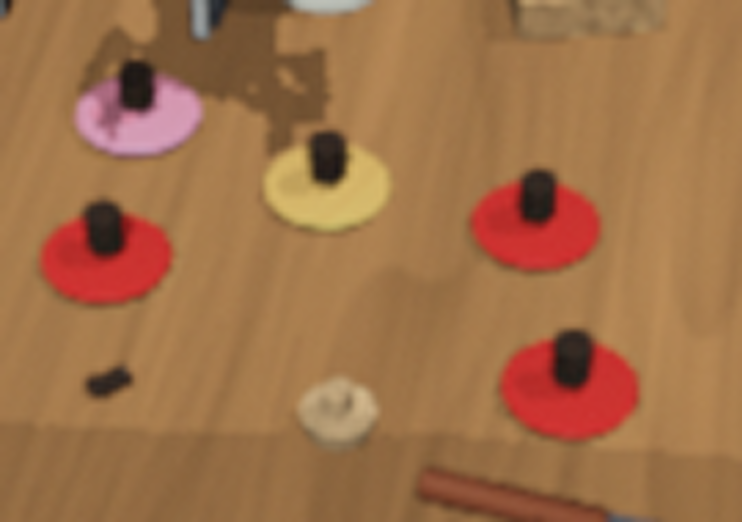

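Five cover-shaped things show in the scene view: red at (348,186), (313,159) and (248,217), pink at (221,184), and brass-yellow at (270,177), which is (309,174) in the side view. Only the yellow one fits "brass", and the enlarged crops confirm it. The gauge's dial is at scene (350,287) and side (278,262), with its tube pointing lower-left in the scene view.

```bash
cat > h.py <<'E'
import numpy as np,cv2
def cloud(f):
    v,u=np.mgrid[0:400,0:640]; z=f["range_z"].astype(float)
    P=np.stack([(u-f["cx"])/f["fx"]*z,(v-f["cy"])/f["fy"]*z,z,np.ones_like(z)],-1)
    W=P@np.linalg.inv(f["camera_from_world"]).T
    return W[...,:3]
def ray(f,uv,h):
    T=np.linalg.inv(f["camera_from_world"]); d=T[:3,:3]@[(uv[0]-f["cx"])/f["fx"],(uv[1]-f["cy"])/f["fy"],1]
    o=T[:3,3]; return (o+d*(h-o[2])/d[2])
def proj(f,p):
    c=f["camera_from_world"]@np.r_[p,1]; return np.array([c[0]/c[2]*f["fx"]+f["cx"],c[1]/c[2]*f["fy"]+f["cy"]])
E
python3 - <<'E'
import pickle; from h import *
fr=pickle.load(open("fr.pkl","rb"))
for n,box in (("scene",(255,155,290,195)),("side",(290,155,330,190))):
    f=fr[n]; W=cloud(f); hsv=cv2.cvtColor(f["color"],cv2.COLOR_RGB2HSV)
    x0,y0,x1,y1=box; m=np.zeros((400,640),bool)
    m[y0:y1,x0:x1]=True
    y=m&(hsv[...,0]>21)&(hsv[...,0]<32)&(hsv[...,1]>80)&(hsv[...,2]>140)
    k=m&(f["color"].max(-1)<60)&(W[...,2]<.06)
    P=W[y]; print(n,"disc",y.sum(),np.median(P,0),P.min(0),P.max(0)); print(" knob",k.sum(),np.median(W[k],0) if k.any() else 0, W[k].max(0) if k.any() else 0)
    vs,us=np.nonzero(y); R=np.array([ray(f,p,0.0065) for p in zip(us,vs)])
    (c,r)=cv2.minEnclosingCircle(R[:,:2].astype(np.float32)); print(" circ",c,r)
sd={"scene":(347.1,284.2),"side":(274.5,258.8)}
for n,uv in sd.items(): print(n,"seat",ray(fr[n],uv,.05), fr[n]["fx"])
for n in fr:
    f=fr[n];W=cloud(f);x0,y0,x1,y1=(280,255,385,370) if n=="scene" else (195,235,305,290)
    w=W[y0:y1,x0:x1]; c=f["color"][y0:y1,x0:x1].astype(int)
    d=(c.min(-1)>190)&(w[...,2]>.035)&(w[...,2]<.06)
    print(n,"dial",d.sum(),np.median(w[d],0),w[d].min(0),w[d].max(0))
    s=(w[...,2]>.01)&(w[...,2]<.075); print(" all",w[s].min(0),w[s].max(0))
    cr=f["color"][y0:y1,x0:x1,::-1]; cv2.imwrite(f"pics/c_{n}.png",cv2.resize(cr,None,fx=5,fy=5,interpolation=cv2.INTER_CUBIC))
E
```

```text
scene disc 238 [ 0.55012743 -0.16025771  0.00777952] [ 5.21393280e-01 -1.95232998e-01 -4.24602673e-04] [0.8152827  0.42002467 0.90021972]
 knob 35 [ 0.56011142 -0.16913972  0.02591034] [ 0.5661221 -0.1658517  0.0367725]
 circ (0.5558382868766785, -0.1750311553478241) 0.034824591130018234
side disc 77 [ 0.54777148 -0.15385716  0.00778138] [ 0.3637842  -0.18110212  0.00353345] [0.57915343 0.85054663 0.90576573]
 knob 38 [ 0.55711094 -0.16920055  0.03400757] [ 0.56540155 -0.16398669  0.04106811]
 circ (0.5536249876022339, -0.1656777560710907) 0.029230602085590363
scene seat [0.57253913 0.18882976 0.05      ] 419.44150707289464
side seat [0.5753015  0.19963425 0.05      ] 445.08901864557356
scene dial 528 [0.57007434 0.19876604 0.04326899] [0.52621095 0.16673568 0.03518327] [0.73727962 0.26570774 0.059998  ]
 all [0.5211709  0.15073854 0.01014609] [0.73890635 0.26570774 0.06569314]
side dial 235 [0.5698956  0.19410392 0.04339569] [0.54521678 0.17064871 0.0396235 ] [0.73663416 0.26183093 0.04885375]
 all [0.52196933 0.15543362 0.01004516] [0.74312629 0.26833297 0.06641277]
```

View pics/c_scene.png

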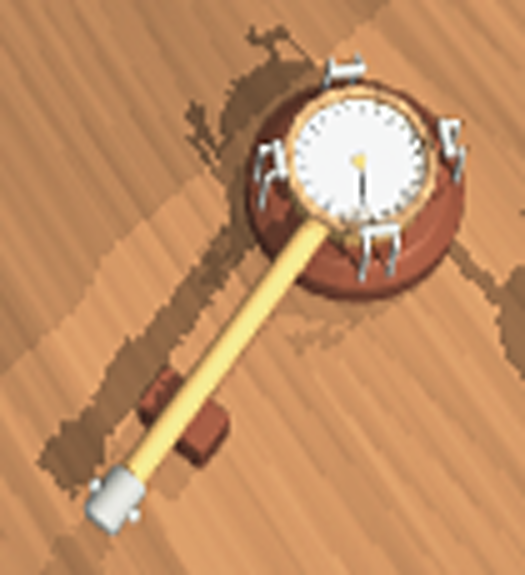

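View pics/c_side.png

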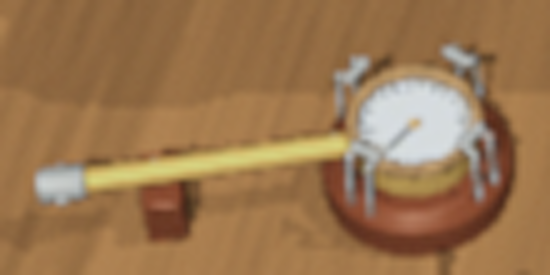

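```bash
python3 -m handwheel '[{"offset":[-34,-14,0],"rot":[0,0,0],"claw":1},{"offset":[-34,-14,0],"rot":[0,0,0],"claw":1},{"offset":[-34,-14,0],"rot":[0,0,0],"claw":1},{"offset":[-34,-14,0],"rot":[0,0,0],"claw":1},{"offset":[-36,-13,0],"rot":[0,0,0],"claw":1},{"offset":[0,0,0],"rot":[0,0,0],"claw":1},{"offset":[0,0,0],"rot":[0,0,0],"claw":1}]' 60
python3 - <<'E'
from workcell import status, imaging, bot
from h import *; import pickle
print(status.observe()["position"])
f=imaging.grab_frame("wrist"); pickle.dump(f,open("w1.pkl","wb"))
cv2.imwrite("pics/d_w.png",f["color"][:,:,::-1])
for t in ["cover"]:
    for r in imaging.regions_of(t,"wrist"): print(r["conf"],r["box"])
    for r in imaging.mark_of(t,"wrist"): print(r, ray(f,r["uv"],0))
print(f["fx"],np.linalg.inv(f["camera_from_world"])[:3])
E
```

```text
clock: 1.4
position: [0.5558, -0.1726, 0.2504]
tool_rot: [3.141, -0.0, 1.569]
force: [0.8, 0.9, -0.1]
grip_width: 0.0855
[ 0.55581794 -0.17261678  0.25043497]
0.93 [232.2, 170.8, 55.1, 59.1]
0.86 [413.1, 211.6, 48.8, 52.2]
0.76 [322.4, 178.7, 53.1, 56.7]
0.69 [412.4, 116.7, 54.9, 65.6]
0.63 [192.7, 67.6, 59.3, 63.2]
{'uv': [411.1, 119.1], 'conf': 0.97} [ 0.66804081 -0.10119312  0.        ]
{'uv': [412.1, 210.1], 'conf': 0.88} [ 0.67955214 -0.22014624  0.        ]
{'uv': [323.5, 178.4], 'conf': 0.85} [ 0.55889228 -0.17603662  0.        ]
{'uv': [233.3, 168.7], 'conf': 0.8} [ 0.44109134 -0.16292341  0.        ]
288.2170383000295 [[ 9.99997915e-01 -2.03746175e-03  1.39225401e-04  5.56196596e-01]
 [-1.91642281e-03 -9.59776358e-01 -2.80759096e-01 -1.01120128e-01]
 [ 7.05661167e-04  2.80758244e-01 -9.59778261e-01  3.74122095e-01]]
```

View pics/d_w.png

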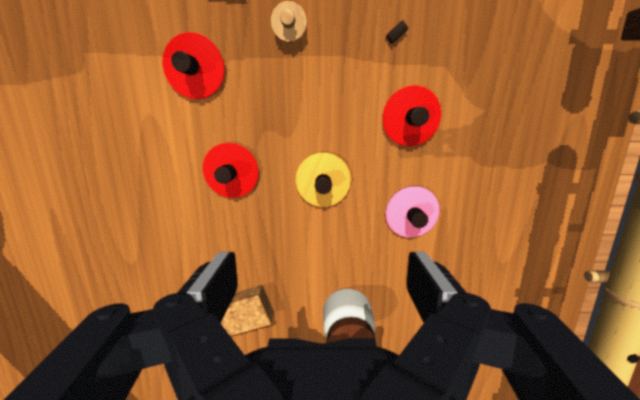

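```bash
cat >> h.py <<'E'
def fitcover(f,box,z0=0.0):
    W=cloud(f); hsv=cv2.cvtColor(f["color"],cv2.COLOR_RGB2HSV)
    x0,y0,x1,y1=box; m=np.zeros((400,640),np.uint8)
    m[y0:y1,x0:x1]=((hsv[...,0]>20)&(hsv[...,0]<34)&(hsv[...,1]>100)&(hsv[...,2]>130))[y0:y1,x0:x1]
    cs,_=cv2.findContours(m,cv2.RETR_EXTERNAL,cv2.CHAIN_APPROX_NONE); c=cv2.convexHull(max(cs,key=cv2.contourArea))[:,0]
    R=np.array([ray(f,p,z0+0.006)[:2] for p in c]).astype(np.float32)
    A=np.c_[2*R,np.ones(len(R))]; s=np.linalg.lstsq(A,(R**2).sum(1),rcond=None)[0]
    print("lsq",s[:2],np.sqrt(s[2]+s[:2]@s[:2]),"enc",cv2.minEnclosingCircle(R))
    k=np.zeros_like(m,bool); k[y0:y1,x0:x1]=(f["color"].max(-1)<70)[y0:y1,x0:x1]
    k&=(W[...,2]>z0+.036)&(W[...,2]<z0+.042); print("knobtop",k.sum(),W[k].mean(0) if k.any() else 0, np.ptp(W[k],axis=0) if k.any() else 0)
    return s[:2]
E
python3 - <<'E'
from h import *; import pickle
f=pickle.load(open("w1.pkl","rb")); fitcover(f,(285,140,362,220))
E
```

```text
lsq [ 0.55761328 -0.1762281 ] 0.034736463011487514 enc ((0.5576207637786865, -0.17613302171230316), 0.03507445007562637)
knobtop 199 [ 0.55791167 -0.17566597  0.03843062] [0.01672509 0.01858368 0.00506689]
```

```bash
python3 -m handwheel '[{"offset":[-3,2,36],"rot":[0,0,0],"claw":1},{"offset":[0,0,40],"rot":[0,0,0],"claw":0.6},{"offset":[0,0,40],"rot":[0,0,0],"claw":0.4},{"offset":[0,0,30],"rot":[0,0,0],"claw":0.3},{"offset":[0,0,0],"rot":[0,0,0],"claw":0.3},{"offset":[0,0,0],"rot":[0,0,0],"claw":0.3}]'
python3 - <<'E'
from workcell import status, imaging, bot
from h import *; import pickle
print(status.observe()["position"])
f=imaging.grab_frame("wrist"); pickle.dump(f,open("w2.pkl","wb"))
cv2.imwrite("pics/e_w.png",f["color"][:,:,::-1])
fitcover(f,(220,120,420,330))
E
```

```text
clock: 2.15
position: [0.5584, -0.1744, 0.1049]
tool_rot: [-3.141, -0.0, 1.572]
force: [0.3, -0.8, 0.7]
grip_width: 0.0557
[ 0.55844184 -0.17439625  0.10486057]
lsq [ 0.5575718  -0.17702155] 0.035187897859780624 enc ((0.5576009154319763, -0.1769237071275711), 0.03557693958282471)
knobtop 600 [ 0.55789042 -0.17590908  0.03841003] [0.01845405 0.02074288 0.00423235]
```

View pics/e_w.png

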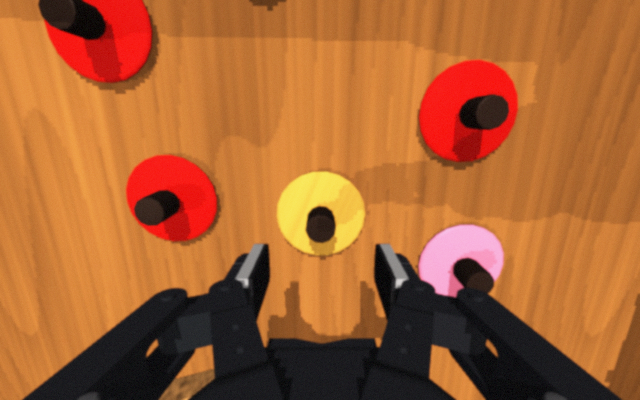

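The brass cover at (321,213) sits midway between the fingers, with red and pink clear to either side.

```bash
python3 -m handwheel '[{"offset":[-2,0,30],"rot":[0,0,0],"claw":0.3},{"offset":[0,0,30],"rot":[0,0,0],"claw":0.3},{"offset":[0,0,11],"rot":[0,0,0],"claw":0.3},{"offset":[0,0,0],"rot":[0,0,0],"claw":0.3},{"offset":[0,0,0],"rot":[0,0,0],"claw":-0.2},{"offset":[0,0,0],"rot":[0,0,0],"claw":-0.6},{"offset":[0,0,0],"rot":[0,0,0],"claw":-1},{"offset":[0,0,0],"rot":[0,0,0],"claw":-1},{"offset":[0,0,0],"rot":[0,0,0],"claw":-1},{"offset":[0,0,0],"rot":[0,0,0],"claw":-1}]' 80
```

```text
clock: 3.2
position: [0.5588, -0.1772, 0.0351]
tool_rot: [3.14, 0.001, 1.571]
force: [-3.0, 1.9, 15.8]
grip_width: 0.0196
```

```bash
python3 -m handwheel '[{"offset":[0,0,-10],"rot":[0,0,0],"claw":-1},{"offset":[0,0,-30],"rot":[0,0,0],"claw":-1},{"offset":[0,0,-40],"rot":[0,0,0],"claw":-1},{"offset":[0,0,-40],"rot":[0,0,0],"claw":-1},{"offset":[0,0,-20],"rot":[0,0,0],"claw":-1},{"offset":[0,0,0],"rot":[0,0,0],"claw":-1},{"offset":[0,0,0],"rot":[0,0,0],"claw":-1}]'
python3 - <<'E'
from workcell import status, imaging, bot
from h import *; import pickle
s=status.observe();print(s["position"],s["force"],s["tool_rot"])
f=imaging.grab_frame("wrist"); g=imaging.grab_frame("side")
cv2.imwrite("pics/f_w.png",np.vstack([f["color"][:,:,::-1][150:],g["color"][100:350,:,::-1]]))
pickle.dump((f,g),open("w3.pkl","wb"))
E
```

```text
clock: 3.9
position: [0.558, -0.177, 0.1739]
tool_rot: [3.141, 0.0, 1.571]
force: [0.2, 0.9, -1.9]
grip_width: 0.0199
[ 0.55798078 -0.1770079   0.17391642] [ 0.21282655  0.89101407 -1.94500842] [3.14061012e+00 2.17601809e-04 1.57080547e+00]
```

View pics/f_w.png

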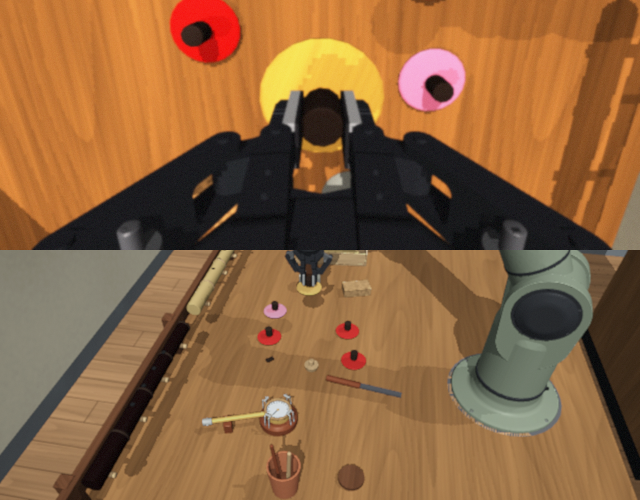

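The cover is gripped and lifted, level in the wrist view. Next I move near the gauge to look at it with the wrist camera.

```bash
python3 -m handwheel '[{"offset":[20,2,-10],"rot":[0,0,0],"claw":-1},{"offset":[40,2,-10],"rot":[0,0,0],"claw":-1},{"offset":[43,2,0],"rot":[0,0,0],"claw":-1},{"offset":[43,2,0],"rot":[0,0,0],"claw":-1},{"offset":[43,2,0],"rot":[0,0,0],"claw":-1},{"offset":[40,2,0],"rot":[0,0,0],"claw":-1},{"offset":[28,0,0],"rot":[0,0,0],"claw":-1},{"offset":[0,0,0],"rot":[0,0,0],"claw":-1},{"offset":[0,0,0],"rot":[0,0,0],"claw":-1},{"offset":[0,0,0],"rot":[0,0,0],"claw":-1}]'
python3 - <<'E'
from workcell import status, imaging, bot
from h import *; import pickle
s=status.observe();print(s["position"],s["force"],s["tool_rot"])
f=imaging.grab_frame("wrist")
cv2.imwrite("pics/g_w.png",f["color"][:,:,::-1])
for r in imaging.mark_of("seat","wrist"): print(r, ray(f,r["uv"],.05))
for r in imaging.mark_of("gauge","wrist"): print(r, ray(f,r["uv"],.0))
for i in range(4):
  for r in imaging.mark_of(f"clip{i}","wrist")[:4]: print(i,r, ray(f,r["uv"],.0))
pickle.dump(f,open("w4.pkl","wb"))
E
```

```text
clock: 5.0
position: [0.5698, 0.0788, 0.1927]
tool_rot: [-3.141, 0.001, 1.57]
force: [0.1, -1.0, -1.4]
grip_width: 0.0194
[0.56978499 0.07883494 0.19269788] [ 0.06261409 -0.96811522 -1.36855781] [-3.14051499e+00  7.14068341e-04  1.56959539e+00]
{'uv': [318.2, 60.4], 'conf': 0.56} [0.56737335 0.19768097 0.05      ]
{'uv': [319.9, 70.2], 'conf': 0.72} [0.5684979  0.19757116 0.        ]Traceback (most recent call last):
  File "<stdin>", line 9, in <module>
ValueError: it knows: brush_cup, cover, gauge, inlay, plain_disc, rasp, sanding_block, seat, stopper, wax_jar
```

View pics/g_w.png

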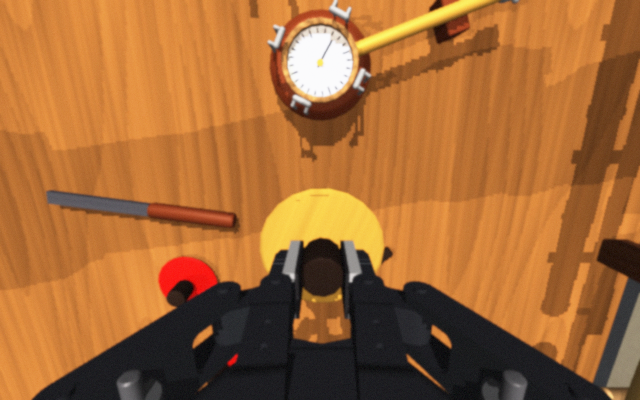

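The dial is at (320,62) with all four clips visible, and the held cover is at (322,243). I'll measure the dial and cover by fitting.

```bash
python3 - <<'E'
from workcell import status, imaging, bot
from h import *; import pickle
s=status.observe();p=s["position"];print(p)
f=imaging.grab_frame("wrist"); pickle.dump((f,p),open("w4.pkl","wb"))
W=cloud(f); c=f["color"].astype(int)
m=np.zeros((400,640),np.uint8); m[20:105,265:375]=((c.min(-1)>195))[20:105,265:375]
n,l,st,ce=cv2.connectedComponentsWithStats(m); i=1+np.argmax(st[1:,4]); print("white",st[i],ce[i])
cs,_=cv2.findContours((l==i).astype(np.uint8),cv2.RETR_EXTERNAL,cv2.CHAIN_APPROX_NONE)
h=cv2.convexHull(max(cs,key=cv2.contourArea))[:,0]
z=np.median(W[l==i][:,2]); R=np.array([ray(f,q,z)[:2] for q in h]).astype(np.float32)
print("dial z",z,"enc",cv2.minEnclosingCircle(R), "mean",np.median(W[l==i],0))
sub=W[0:125,255:385]; 
top=(sub[...,2]>.057)&(sub[...,2]<.07); 
n,l,st,ce=cv2.connectedComponentsWithStats(top.astype(np.uint8))
for j in range(1,n): print("clip",st[j,4],sub[l==j].mean(0))
ck=(sub[...,2]>.047)&(sub[...,2]<.053); q=sub[ck]; print("cork",ck.sum(),cv2.minEnclosingCircle(q[:,:2].astype(np.float32)))
st_=(sub[...,2]>.01)&(sub[...,2]<.03)
# held cover
hsv=cv2.cvtColor(f["color"],cv2.COLOR_RGB2HSV)
y=np.zeros((400,640),bool); y[185:305,255:390]=((hsv[...,0]>20)&(hsv[...,0]<34)&(hsv[...,1]>100)&(hsv[...,2]>130))[185:305,255:390]
y=cv2.erode(y.astype(np.uint8),np.ones((5,5)))>0
P=W[y]; P=P[abs(P[:,2]-np.median(P[:,2]))<.006]; A=np.c_[P[:,:2]-p[:2],np.ones(len(P))]; s=np.linalg.lstsq(A,P[:,2],rcond=None)[0]
print("cover plane slopes",s[:2],"top face z rel tcp",s[2]-p[2])
fitcover(f,(255,185,390,305),p[2]-0.034)
E
```

```text
[0.56998731 0.07888709 0.19308834]
white [ 288   27   64   70 3287] [319.42987527  63.1934895 ]
dial z 0.043638233362079004 enc ((0.5685608983039856, 0.19671708345413208), 0.027980893850326538) mean [0.56844581 0.19632232 0.04363823]
clip 207 [0.58404545 0.23011321 0.06190063]
clip 196 [0.53539855 0.21267543 0.06189614]
clip 177 [0.601607   0.18144548 0.06188311]
clip 167 [0.55279847 0.16389531 0.06185358]
cork 1507 ((0.5687516927719116, 0.19764213263988495), 0.043315339833498)
cover plane slopes [-0.00135846 -0.00194201] top face z rel tcp -0.026602407942338507
lsq [0.57023584 0.07998805] 0.03466333711158225 enc ((0.5702916979789734, 0.07985042035579681), 0.03500542789697647)
knobtop 1540 [0.57026039 0.08064555 0.19669734] [0.04516758 0.02161283 0.00598987]
```

```bash
python3 -m handwheel '[{"offset":[25,0,0],"rot":[0,0,0],"claw":-1},{"offset":[40,-1,0],"rot":[0,0,0],"claw":-1},{"offset":[35,-1,0],"rot":[0,0,0],"claw":-1},{"offset":[17,0,20],"rot":[0,0,0],"claw":-1},{"offset":[0,0,30],"rot":[0,0,0],"claw":-1},{"offset":[0,0,23],"rot":[0,0,0],"claw":-1},{"offset":[0,0,0],"rot":[0,0,0],"claw":-1},{"offset":[0,0,0],"rot":[0,0,0],"claw":-1},{"offset":[0,0,0],"rot":[0,0,0],"claw":-1}]'
python3 - <<'E'
from workcell import status, imaging, bot
from h import *; import pickle
p=np.mean([status.observe()["position"]],0);print(p)
F={n:imaging.grab_frame(n) for n in ("wrist","scene","side")}
pickle.dump((F,p),open("w5.pkl","wb"))
fitcover(F["wrist"],(220,150,420,320),p[2]-.035)
fitcover(F["scene"],(300,230,400,320),p[2]-.035)
fitcover(F["side"],(230,220,330,290),p[2]-.035)
a=cv2.resize(F["scene"]["color"][210:340,290:410,::-1],None,fx=3.2,fy=3.2,interpolation=cv2.INTER_CUBIC)
b=cv2.resize(F["side"]["color"][190:320,210:330,::-1],None,fx=3.2,fy=3.2,interpolation=cv2.INTER_CUBIC)
cv2.imwrite("pics/h.png",np.hstack([a,b]))
E
```

```text
clock: 6.1
position: [0.5688, 0.1969, 0.1217]
tool_rot: [3.14, -0.001, 1.57]
force: [0.0, -0.3, -1.5]
grip_width: 0.0195
[0.56878468 0.1969038  0.12172269]
lsq [0.58054563 0.20740581] 0.043254105479066 enc ((0.5790018439292908, 0.2117040753364563), 0.050476111471652985)
knobtop 1597 [0.56920024 0.19878782 0.12505527] [0.04523509 0.02161279 0.00592562]
lsq [0.56755623 0.20154996] 0.03163989427854732 enc ((0.5666736960411072, 0.20211881399154663), 0.03391077741980553)
knobtop 27 [0.56687567 0.20361395 0.1247785 ] [0.03331909 0.0101549  0.00561932]
lsq [0.56917748 0.19756986] 0.033879189817384955 enc ((0.5692893862724304, 0.1986396610736847), 0.03476768732070923)
knobtop 54 [0.56892312 0.19920827 0.12507015] [0.04243804 0.02162402 0.00591689]
```

View pics/h.png

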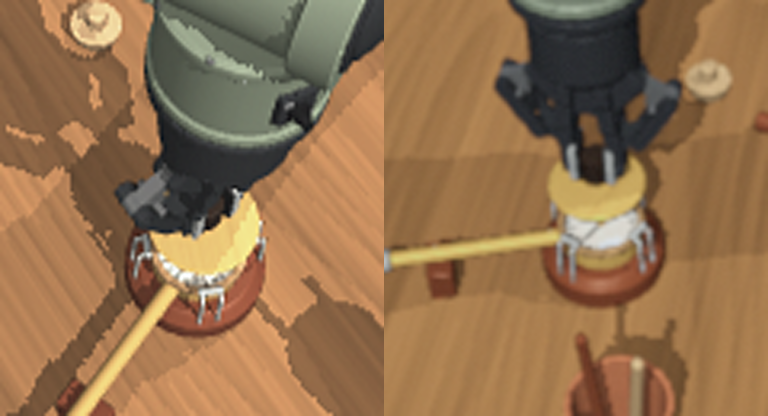

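Both views show the cover over the dial with the clips below its rim: the cover is at about (595,185) in the right half. I'll do a same-camera comparison before lowering.

```bash
python3 - <<'E'
from h import *; import pickle
fr=pickle.load(open("fr.pkl","rb"))
for n,b in (("scene",(325,262,380,312)),("side",(255,240,302,284))):
    f=fr[n]; W=cloud(f); x0,y0,x1,y1=b
    w=W[y0:y1,x0:x1]; t=(w[...,2]>.059)&(w[...,2]<.07)
    k,l,st,ce=cv2.connectedComponentsWithStats(t.astype(np.uint8))
    for j in range(1,k):
        if st[j,4]>2: print(n,"clip",st[j,4],w[l==j].mean(0).round(4))
    c=f["color"].astype(int); m=np.zeros((400,640),np.uint8); m[y0:y1,x0:x1]=(c.min(-1)>185)[y0:y1,x0:x1]
    k,l,st,ce=cv2.connectedComponentsWithStats(m); i=1+np.argmax(st[1:,4])
    cs,_=cv2.findContours((l==i).astype(np.uint8),cv2.RETR_EXTERNAL,cv2.CHAIN_APPROX_NONE)
    h=cv2.convexHull(max(cs,key=cv2.contourArea))[:,0]
    R=np.array([ray(f,q,.0436)[:2] for q in h]).astype(np.float32); print(n,"dial",cv2.minEnclosingCircle(R))
F,p=pickle.load(open("w5.pkl","rb"))
# held cover in depth: points at rim height
for n,b in (("wrist",(255,185,390,310)),("side",(240,225,320,290)),("scene",(310,230,390,310))):
    f=F[n]; W=cloud(f); hsv=cv2.cvtColor(f["color"],cv2.COLOR_RGB2HSV); x0,y0,x1,y1=b
    s=np.zeros((400,640),bool); s[y0:y1,x0:x1]=True
    s&=(W[...,2]>p[2]-.035)&(W[...,2]<p[2]-.023)&(hsv[...,1]>90)&(hsv[...,2]>110)
    q=W[s]; print(n,s.sum(),"cover",cv2.minEnclosingCircle(q[:,:2].astype(np.float32)),np.median(q[:,2])-p[2])
E
```

```text
scene clip 16 [0.5516 0.1652 0.0624]
scene clip 19 [0.5345 0.2129 0.0614]
scene clip 24 [0.5998 0.1822 0.0611]
scene clip 24 [0.5811 0.2308 0.0616]
scene dial ((0.5662098526954651, 0.19566206634044647), 0.0276035089045763)
side clip 15 [0.5534 0.1658 0.0619]
side clip 15 [0.6027 0.1834 0.0624]
side clip 14 [0.5362 0.2142 0.0614]
side clip 16 [0.5851 0.2312 0.0621]
side dial ((0.5691380500793457, 0.19330863654613495), 0.025226062163710594)
wrist 6252 cover ((0.5689089894294739, 0.19688229262828827), 0.03607013821601868) -0.026772535450152637
side 346 cover ((0.5700390934944153, 0.19666603207588196), 0.03618917241692543) -0.027147914379408
scene 430 cover ((0.567175567150116, 0.19865478575229645), 0.035702940076589584) -0.027294048501604717
```

```bash
python3 -m handwheel '[{"offset":[0,0,12],"rot":[0,0,0],"claw":-1},{"offset":[0,0,8],"rot":[0,0,0],"claw":-1},{"offset":[0,0,0],"rot":[0,0,0],"claw":-1},{"offset":[0,0,2],"rot":[0,0,0],"claw":-1},{"offset":[0,0,1],"rot":[0,0,0],"claw":-1},{"offset":[0,0,0],"rot":[0,0,0],"claw":-1},{"offset":[0,0,0],"rot":[0,0,0],"claw":-1}]'
```

```text
clock: 6.95
position: [0.5681, 0.197, 0.0975]
tool_rot: [3.141, -0.0, 1.571]
force: [0.2, -0.0, -1.2]
grip_width: 0.0194
```

```bash
python3 -m handwheel '[{"offset":[0,0,2],"rot":[0,0,0],"claw":-1},{"offset":[0,0,0],"rot":[0,0,0],"claw":-1},{"offset":[0,0,0],"rot":[0,0,0],"claw":-1}]'
```

```text
clock: 7.25
position: [0.5682, 0.1971, 0.0954]
tool_rot: [3.141, -0.0, 1.571]
force: [2.4, 0.9, 0.6]
grip_width: 0.019
```

```bash
python3 -m handwheel '[{"offset":[0,0,1],"rot":[0,0,0],"claw":-1},{"offset":[0,0,0],"rot":[0,0,0],"claw":-1},{"offset":[0,0,0],"rot":[0,0,0],"claw":-1}]' 100
python3 - <<'E'
from workcell import status, imaging, bot
from h import *; import pickle
p=status.observe()["position"];print(p)
F={n:imaging.grab_frame(n) for n in ("wrist","scene","side")}
for n,b in (("wrist",(255,185,390,310)),("side",(240,235,320,290)),("scene",(310,240,390,315))):
    f=F[n]; W=cloud(f); hsv=cv2.cvtColor(f["color"],cv2.COLOR_RGB2HSV); x0,y0,x1,y1=b
    s=np.zeros((400,640),bool); s[y0:y1,x0:x1]=True
    s&=(W[...,2]>p[2]-.029)&(W[...,2]<p[2]-.023)&(hsv[...,0]>20)&(hsv[...,0]<34)&(hsv[...,1]>90)&(hsv[...,2]>110)
    q=W[s]; print(n,s.sum(),"cover",cv2.minEnclosingCircle(q[:,:2].astype(np.float32)),np.median(q[:,2])-p[2])
a=cv2.resize(F["scene"]["color"][210:340,290:410,::-1],None,fx=3.2,fy=3.2,interpolation=cv2.INTER_CUBIC)
b=cv2.resize(F["side"]["color"][190:320,210:330,::-1],None,fx=3.2,fy=3.2,interpolation=cv2.INTER_CUBIC)
cv2.imwrite("pics/i.png",np.hstack([a,b]))
E
```

```text
clock: 7.55
position: [0.5682, 0.1971, 0.0946]
tool_rot: [3.141, -0.0, 1.571]
force: [0.4, 1.0, 4.6]
grip_width: 0.0193
[0.56824829 0.19709505 0.09458121]
wrist 5565 cover ((0.5684321522712708, 0.19885994493961334), 0.03519648686051369) -0.026771979403903495
side 236 cover ((0.5686601996421814, 0.19891364872455597), 0.03440672904253006) -0.026707845426398175
scene 220 cover ((0.5682805180549622, 0.20210683345794678), 0.03424298018217087) -0.02722873908794285
```

View pics/i.png

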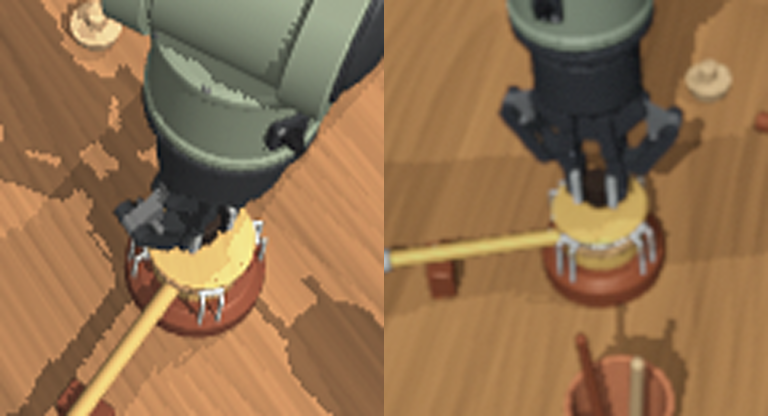

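The cover lies centred and level on the clips, with about 6 N of contact force. Now I press straight down.

```bash
python3 -m handwheel '[{"offset":[0,0,1],"rot":[0,0,0],"claw":-1},{"offset":[0,0,1],"rot":[0,0,0],"claw":-1},{"offset":[0,0,1],"rot":[0,0,0],"claw":-1},{"offset":[0,0,1],"rot":[0,0,0],"claw":-1},{"offset":[0,0,0],"rot":[0,0,0],"claw":-1}]'
```

```text
clock: 8.2
position: [0.5682, 0.1971, 0.0903]
tool_rot: [3.141, -0.0, 1.571]
force: [1.8, -0.1, -0.1]
grip_width: 0.0192
```

```bash
python3 -m handwheel '[{"offset":[0,0,1],"rot":[0,0,0],"claw":-1},{"offset":[0,0,1],"rot":[0,0,0],"claw":-1},{"offset":[0,0,1],"rot":[0,0,0],"claw":-1},{"offset":[0,0,1],"rot":[0,0,0],"claw":-1},{"offset":[0,0,1],"rot":[0,0,0],"claw":-1},{"offset":[0,0,0],"rot":[0,0,0],"claw":-1}]'
```

```text
clock: 8.8
position: [0.5679, 0.1969, 0.0851]
tool_rot: [-3.141, 0.0, 1.571]
force: [0.9, -0.8, -0.9]
grip_width: 0.0185
```

```bash
python3 -m handwheel '[{"offset":[0,0,1],"rot":[0,0,0],"claw":-1},{"offset":[0,0,1],"rot":[0,0,0],"claw":-1},{"offset":[0,0,1],"rot":[0,0,0],"claw":-1},{"offset":[0,0,0],"rot":[0,0,0],"claw":-1},{"offset":[0,0,0],"rot":[0,0,0],"claw":-1}]'
python3 - <<'E'
from workcell import status, imaging, bot
from h import *; import pickle
s=status.observe();p=s["position"];print(p,s["force"])
F={n:imaging.grab_frame(n) for n in ("wrist","scene","side")}
for n,b in (("wrist",(255,185,390,310)),("side",(240,235,320,290)),("scene",(310,240,390,315))):
    f=F[n]; W=cloud(f); hsv=cv2.cvtColor(f["color"],cv2.COLOR_RGB2HSV); x0,y0,x1,y1=b
    s=np.zeros((400,640),bool); s[y0:y1,x0:x1]=True
    s&=(W[...,2]>.045)&(W[...,2]<.07)&(hsv[...,0]>20)&(hsv[...,0]<34)&(hsv[...,1]>90)&(hsv[...,2]>110)
    q=W[s]; print(n,s.sum(),"cover",cv2.minEnclosingCircle(q[:,:2].astype(np.float32)),"top z",np.median(q[:,2]))
a=cv2.resize(F["scene"]["color"][210:340,290:410,::-1],None,fx=3.2,fy=3.2,interpolation=cv2.INTER_CUBIC)
b=cv2.resize(F["side"]["color"][190:320,210:330,::-1],None,fx=3.2,fy=3.2,interpolation=cv2.INTER_CUBIC)
cv2.imwrite("pics/j.png",np.hstack([a,b])); cv2.imwrite("pics/j_w.png",cv2.resize(F["wrist"]["color"][150:350,200:440,::-1],None,fx=3,fy=3))
E
```

```text
clock: 9.3
position: [0.5681, 0.197, 0.0826]
tool_rot: [3.141, -0.0, 1.571]
force: [-1.5, -1.0, 8.7]
grip_width: 0.0191
[0.56805362 0.19699893 0.08262808] [-1.5212779  -0.97272767  8.69052853]
wrist 5061 cover ((0.5685369968414307, 0.19858130812644958), 0.03486623242497444) top z 0.05586656906623788
side 236 cover ((0.5690178275108337, 0.19858089089393616), 0.0351349338889122) top z 0.055629560316465376
scene 240 cover ((0.5693471431732178, 0.20539556443691254), 0.03250426799058914) top z 0.05577071369094133
```

View pics/j.png

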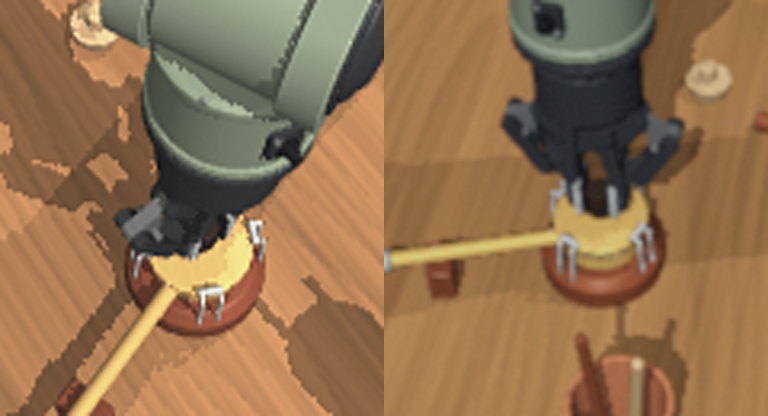

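View pics/j_w.png

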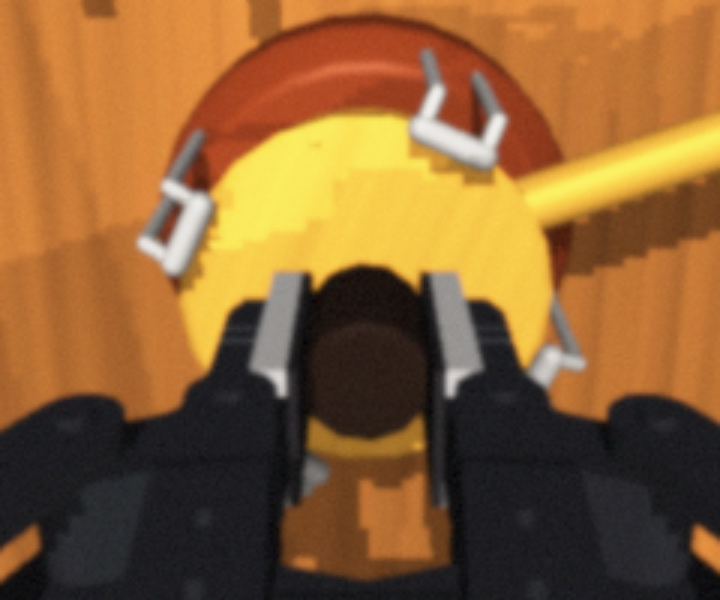

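Three clip bars lie over the cover's rim, at (455,140), (185,235) and (550,365); the fourth is mostly hidden at (315,470). The underside is about 2.8 mm below the seat, which agrees with the roughly 10 N of push. I'll compare clip positions with the initial ones before handing in.

```bash
python3 - <<'E'
from workcell import status, imaging, bot
from h import *
for n,b in (("wrist",(180,130,460,350)),("side",(255,240,302,284)),("scene",(325,262,380,312))):
    f=imaging.grab_frame(n);W=cloud(f); x0,y0,x1,y1=b; w=W[y0:y1,x0:x1]; c=f["color"][y0:y1,x0:x1].astype(int)
    d=np.hypot(w[...,0]-.5685,w[...,1]-.197)
    t=(w[...,2]>.0585)&(w[...,2]<.067)&(d>.029)&(d<.045)
    k,l,st,ce=cv2.connectedComponentsWithStats(t.astype(np.uint8))
    for j in range(1,k):
        if st[j,4]>8:
            m=w[l==j].mean(0); print(n,st[j,4],m.round(4),"r",np.hypot(*(m[:2]-[.5685,.197])).round(4))
s=status.observe(); print(s["position"],s["force"],s["clock"])
E
```

```text
wrist 399 [0.5839 0.2311 0.0618] r 0.0374
wrist 358 [0.5354 0.2136 0.0617] r 0.037
wrist 147 [0.6033 0.1867 0.0616] r 0.0362
wrist 85 [0.5583 0.163  0.0617] r 0.0355
side 11 [0.6047 0.1854 0.0618] r 0.038
side 17 [0.5363 0.2147 0.0614] r 0.0368
side 17 [0.585  0.2302 0.0617] r 0.0371
scene 23 [0.5337 0.2131 0.0615] r 0.0383
scene 22 [0.582  0.2301 0.0616] r 0.0358
[0.5680685  0.1969822  0.08266213] [-2.65402285 -0.5513223   7.81339387] 9.6
```

```bash
python3 - <<'E'
from workcell import status, bot
print(bot.job_done()); s=status.observe(); print(s["position"],s["force"])
E
```

```text
the job is handed in; nothing more can be done
None
the job is handed in; nothing more can be done
```

I gripped the brass cover by its knob, laid it level on the four clips over the dial, pressed it straight down through them, and handed the job in at about 9.6 s with the arm still pressing.

**Squeeze:** the last checks put the cover's underside about 2.8 mm below the seat point, with roughly 9–10 N of push. The two agree for a 3.5 N/mm cork.

**Centring:** the cover was within about 2 mm of the gauge's axis by the wrist and side cameras. The scene camera gave about 8 mm in y. The gripper hid much of the cover in that view and the fitted radius came out too small, so I discounted it.

**Level:** the fitted cover plane sloped about 0.002 rad when it was checked in the grip, before placing. I did not refit it after the snap; the tool was still pointing straight down.

**Clips:** all four bars are back within about 1 mm of their original places. Two of them were partly hidden, so their positions are less certain. I did not see the force peak itself, because it fell between readings; I only saw the force drop afterwards.

I did not re-measure the other things on the bench. None of the moves went near them, and nothing looked moved in the pictures. The hand-in reported no verdict.

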